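Hold a bayonet lamp in the sprung test socket

TASK

Take the lamp with the amber lens and try it in the bench test socket: line its two side lugs up with the socket's two slots, push it straight down against the spring until its black flange meets the socket's rim, and while it is pushed in turn it a quarter turn clockwise (seen from above) until you feel the stop. The socket springs turn and lift the lamp again when it is let go, so finish while still gripping it, pushed fully home and turned to the stop; leave the blue lamp, the tin and the tape roll where they are.

Things in the scene. Friction and masses are not known exactly. Their poses are not given: they have to be found in the camera images.
- amber_lamp: The lamp to use, loose, upright, 103 mm tall, 0.11 kg. Origin: centre of its underside, z up. Brass base of 30 mm diameter, foot chamfered; two steel lugs along its +x and -x, 6 mm wide, out to 22 mm from the axis, 8 to 13 mm above the underside; black flange of 52 mm diameter 28 to 33 mm up; grey grip block 33 to 85 mm up; amber lens on top. Same after half a turn.
- amber_grip (a point): Centre of the amber lamp's grey grip block, 59 mm above the lamp's underside, axes as the lamp's. The block is 40 mm along x, 32 mm along y: grip it across y. Grasping here or a few mm higher keeps fingertips clear of the flange, whose top is 26 mm below.
- blue_grip (a point): The same point of the other lamp, which is alike but has a blue lens; it stays where it is.
- socket: Test socket, fixed to the bench: grey box 116 (x) x 96 (y) x 24 mm with a black round barrel of 58 mm diameter, rim 60 mm above the bench. Origin: centre of the underside, z up. The mouth is a 34 mm round hole with two slots along the socket's +x and -x (white dashes), 12 mm wide, through lips 8 mm thick. The lamp goes in with its x along the socket's x, either way round.
- socket_mouth (a point): Centre of the socket's mouth at rim height, axes as the socket's. Lamp underside 28 mm below it = flange on the rim = fully home. Once the lugs are below the lips (plunger over 7 mm) the lamp turns, clockwise from above only; a firm stop ends the turn 92 degrees from the slots.
- plunger (a joint): Spring plunger in the socket, m: 0 at rest (top 14 mm below the rim), grows as the lamp pushes it down, 0.014 when the flange meets the rim. The spring pushes up with 3 N at first, 8 N fully home. Let go but turned, the lugs would rest under the lips at 0.007.
- rotor (a joint): Sprung rotor in the socket that the lugs drive after about 10 degrees of free turn; rad, 0 at rest, grows clockwise from above, 1.4 to 1.5 when the lamp is at the stop. Its spring turns back with 0.03 N m at first and about 0.12 N m at the stop.
- paint_tin: Small red tin, 56 mm diameter, 72 mm tall, loose, a bystander. Origin at the centre of its underside.
- tape: Roll of black tape, 67 mm diameter, 19 mm tall, lying flat, loose, a bystander. Origin at the centre of its underside.
Mind the look-alikes: they are no part of the job. What is shaped like the amber_lamp but purple or turquoise is not meant.

How it is judged:
By the outcome, as a careful person would: the job done as asked, in the order asked, and still so for the second after the job is handed in, while the arm keeps its last pose, push and grip.
It also fails if it takes over 48 s, if anything falls off the work surface, if the arm or the gripper's body presses on something with over 40 N, if the wrist force passes 120 N, or if a joint passes its speed limit or range.

ROBOT

A 6-joint arm with a two-finger parallel gripper is mounted at the origin on a cart in front of the work surface, level with it; the furniture and walls round the work are solid. World frame = base frame: x ahead of the robot, y to its left, z up, the work surface at z = 0. Lengths are in mm, angles in rad, forces in N, time in s.
With the tool pointing down it reaches from about 350 to 875 mm from the base axis. Payload 4.2 kg.
Tool frame: the origin (TCP) lies midway between the tips of the shut fingers; the grasp point (between the pads) lies 19 mm behind it; z points along the fingers, y is the line along which they close (so a half turn about z gives the same grasp; the last joint's range is limited). The gripper opens to 85 mm and grips with 20 to 120 N. Pads are 22 mm wide; open, the fingers measure 114 mm over their backs; the gripper's body (76 mm by 85 mm) begins 54 mm behind the grasp point. The pads swing forward as they close: fully open they stand 13 mm farther back than shut.
Start: joints at [-1.091, 0.385, 0.008, 0, -1.194, -0.259], TCP at [136.899, -609.801, 231.312] pointing down, gripper open.
Joint ranges: [-3.14, 3.14], [-1.21, 2.06], [-1.07, 1.41], [-3.16, 2.05], [-2.99, -0.16], [-3.1, 3.1]. Speed limits (rad/s): [2.79, 2.79, 3.14, 3.14, 3.14, 3.14].

INTERFACE

Orientations are given as a unit quaternion [x, y, z, w].
In Python, from bench import arm, eyes, nets gives the robot as it stands.
- The arm moves only by the tool apply_moves, never from a script. Its arguments are lists of equal length, an entry for each row: "delta_rot": the turn, a rotation vector about the tool's x, y, z as a fraction of full scale, a list of three; "xyz": the shift along the tool's x, y, z as a fraction of full scale, a list of three; "hand": the gripper command: -1 is fully open, 1 is shut, values between are in proportion. In form: {"delta_rot": [[ax, ay, az], ...], "xyz": [[dx, dy, dz], ...], "hand": [hand, ...]}. A call has 1 to 20 rows; each row shifts and turns the commanded pose from where the row before left it, along the tool's axes as they then stand; what a row does not reach is not made up. Full scale, the value 1, is 0.025 m for a shift and 6 degrees for a turn. A row lasts 1/12 s, in which the tool goes at most 41.7 mm and 7.16 degrees, less where a joint would pass 70% of its speed; a pose out of reach is approached as far as the arm can. A call with a number of a shift or a turn outside -1 to 1 is refused whole. A call with a gripper value outside its range is refused whole. The fingers move at their own pace and stop on an object; the grip force is fixed at half the most. Time passes only in rows, so rows that do not move let the fingers close. It gives the time, the measured TCP pose, the force, the opening and the grip force at its end, in the units of the state.
- arm.read_state(): the state, without advancing time (a new reading comes with each control period).
- eyes.get_image(name): name is "side" or "top" or "wrist"; returns a dict with "frame" (400x640x3 uint8, red, green, blue), "range_z" (400x640 float32, mm along the optical axis (not along the pixel's ray), 0 where there is no reading), "camera_matrix" (3x3 intrinsics, pixels), "R" (3x3) and "t" (3): a world point X has camera coordinates R X + t; the wrist camera has in their place "hand_eye" (4x4, takes a point from camera to tool coordinates, whose origin is the TCP and whose axes are the flange's). Camera axes: x right, y down, z forward; pixel columns grow to the right and rows downward; lengths in mm; the calibration is good to about 2 mm. The wrist camera is an equidistant fisheye: a pixel r from the principal point sees the ray r / f radians off the axis. A picture is of the moment at which its call begins: read the wrist's pose just before it.
- arm.job_done(): hands the job in; it is judged then, once.
Trained networks look in a picture, given as the dict that the camera call returned (one of the last four; its "shot" number tells which), for a name from the list of things; names that differ only in an ending like _2 or _b are one class to them, and where a whole thing is asked for, a point or a joint stands for the part that bears it (a point fixed in the world has none). Each returns a list of dicts, best first, with "score" (0 to 1); they miss things now and then, are a little off and sometimes report something else, mostly with a low value. They report only what shows in the picture. A call takes as long as a camera call. They do not tell look-alikes from the thing itself.
- nets.look_for(name, picture): "bbox" ([left, top, right, bottom] in pixels, round what is visible of it).
- nets.masks_of(name, picture): "region" (400x640 bool, what is visible of it) and "bbox" ([left, top, right, bottom] in pixels, round what is visible of it).
The state is a dict: "clock": time; "joints": joint angles; "joint_vel": joint speeds; "joint_efforts": joint torques, N m; "position": TCP position; "ee_rot": TCP orientation; "contact_force": force on the tool from outside, world axes, zero at the start; "wrist_torque": the same for the moment, N m; "gripper_width": finger opening in mm; "grasp_force": force on a finger pad.
Only numpy, scipy, OpenCV 4.12 (cv2) and the standard library are available. Lean on these libraries where they do the work, as an engineer would, in place of code of your own. Each camera call takes 0.05 s, during which the arm holds its last target. There are 200 camera calls.

## Working session

There is one attempt and no reset: what is moved stays moved. The work goes in short steps, Python scripts to look and compute and a tool call to move; the robot and the scene stay as the last step left them, time stands still between calls to the robot, and variables do not carry over. Pictures are saved under pics/ and viewed, at most 10 in all, crops included, and the job is handed in when it is done.

Besides the shell and the picture viewer there is one more tool, called after "Call:" by a JSON object that holds its "op" and its "data", one argument or row to a line. apply_moves: Moves the arm, as the interface text tells. Its arguments: {"type":"object","properties":{"delta_rot":{"type":"array"},"xyz":{"type":"array"},"hand":{"type":"array"}},"required":["delta_rot","xyz","hand"]}

```bash
mkdir -p pics; cat > h.py <<'E'
import numpy as np, cv2
from bench import arm, eyes, nets
from scipy.spatial.transform import Rotation as Ro
def cloud(p):
    K=p["camera_matrix"];z=p["range_z"];v,u=np.mgrid[:400,:640]
    P=np.stack([(u-K[0,2])/K[0,0]*z,(v-K[1,2])/K[1,1]*z,z],-1)
    return (P-np.array(p["t"]))@np.array(p["R"])
def save(p,n): cv2.imwrite("pics/"+n+".png",p["frame"][...,::-1])
E
python3 - <<'E'
from h import *
s=arm.read_state();print(s)
for c in("top","side"):
    p=eyes.get_image(c);save(p,c+"0");W=cloud(p)
    print(c,-np.array(p["R"]).T@np.array(p["t"]))
    for n in("amber_lamp","socket","paint_tin","tape"):
        for d in nets.masks_of(n,p)[:6]:
            m=d["region"]&(p["range_z"]>0);Q=W[m]
            if len(Q)==0: continue
            print(n,round(d["score"],2),[int(x) for x in d["bbox"]],np.median(Q,0).round(),Q.max(0).round(),Q.min(0).round(),np.median(p["frame"][m][Q[:,2]>Q[:,2].max()-12],0))
E
```

```text
{'clock': 0.0, 'joints': array([-1.09139099e+00,  3.85539159e-01,  6.57855752e-03, -5.19009498e-04,
       -1.19399916e+00, -2.58620171e-01]), 'joint_vel': array([-7.45862828e-04, -4.03569262e-05, -1.14394759e-03, -6.61451387e-04,
       -4.62389333e-04,  1.26321369e-03]), 'joint_efforts': array([-1.31964171e-03, -3.92289090e+01,  1.88396806e+01,  4.18618575e+00,
       -4.68659273e-03,  7.14575332e-07]), 'position': array([ 136.76902445, -609.22771506,  230.21062629]), 'ee_rot': array([-1.10073271e-01,  9.93922858e-01,  1.09590050e-03, -1.65210447e-04]), 'contact_force': array([ 0.23706932, -0.07517438, -0.66024409]), 'wrist_torque': array([ 0.02368339, -0.05149968, -0.02801931]), 'grasp_force': 0.0, 'gripper_width': 85.50536725753321}
top [459.4304759   77.52583128 898.74989399]
amber_lamp 0.81 [349, 175, 372, 199] [595. -14.  84.] [631.   5. 105.] [577. -43.   0.] [251. 156.  71.]
amber_lamp 0.76 [294, 225, 318, 250] [492. 101.  84.] [517. 129. 105.] [470.  78.  -3.] [251. 159.  70.]
amber_lamp 0.74 [307, 183, 330, 206] [584.  81.  85.] [607. 104. 106.] [568.  56.   0.] [252. 160.
[... 495 characters left out ...]
.  -4.] [31. 28. 27.]
side [ 608.29055986 -588.94294958  605.89506071]
amber_lamp 0.7 [263, 175, 284, 217] [498.  91.  61.] [520. 167. 105.] [473.  77.  -0.] [243. 133.  44.]
amber_lamp 0.65 [306, 183, 327, 222] [588.  65.  70.] [614. 199. 105.] [566.  53.   1.] [242.5 135.   44.5]
socket 0.82 [240, 273, 314, 337] [ 526. -170.   25.] [592. -73.  64.] [ 451. -212.   -2.] [55. 55. 58.]
paint_tin 0.83 [368, 163, 394, 197] [739. 172.  53.] [786. 306.  74.] [714. 161.  -1.] [248.  66.  68.]
tape 0.57 [214, 206, 249, 232] [404.  68.  18.] [437. 119.  22.] [364.  41.  -0.] [33.5 31.  22. ]
tape 0.37 [271, 289, 278, 292] [ 524. -150.   46.] [ 531. -145.   48.] [ 519. -155.   44.] [249.  216.  110.5]
```

```bash
python3 -c "
import cv2
a=cv2.imread('pics/top0.png')[150:270,230:460]
b=cv2.imread('pics/side0.png')[140:350,200:420]
a=cv2.resize(a,None,fx=3.4,fy=3.4,interpolation=2);cv2.imwrite('pics/t1.png',a)
cv2.imwrite('pics/s1.png',cv2.resize(b,None,fx=2.8,fy=2.8,interpolation=2))"
```

```text
(no output)
```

View pics/t1.png

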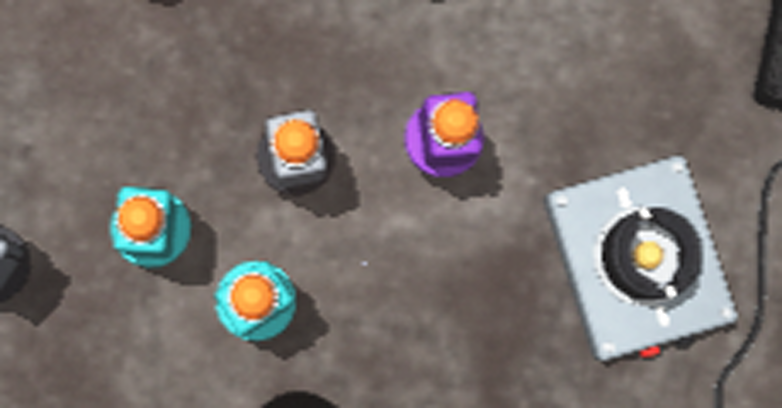

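View pics/s1.png

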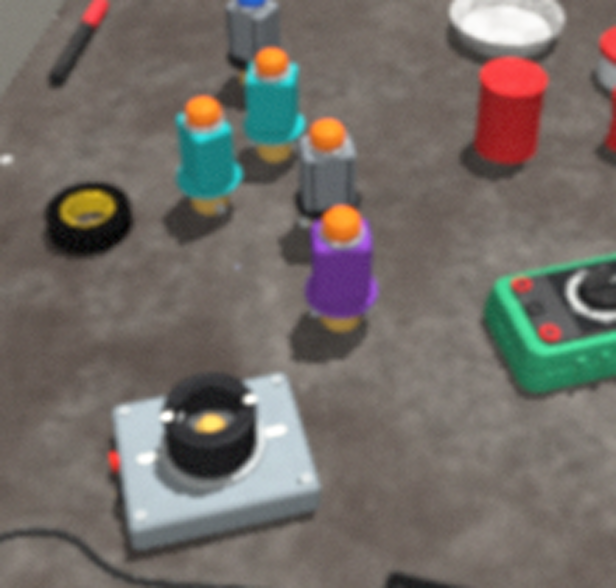

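Seen: the candidates in the top picture are turquoise lamps at (271,214) and (304,237), a purple one at (363,186), a grey blue-lens one at about (231,224), and the grey one with the amber lens at (317,192). The last fits the description. The close crop shows its grey block, black flange and amber lens. The socket is at (420,224), with its slots along the white dashes.

```bash
python3 - <<'E'
from h import *
p=eyes.get_image("top");W=cloud(p);ok=p["range_z"]>0
def fit(c,r,z0,z1):
    m=ok&(np.hypot(W[...,0]-c[0],W[...,1]-c[1])<r)&(W[...,2]>z0)&(W[...,2]<z1)
    Q=W[m][:,:2].astype(np.float32);return len(Q),cv2.minAreaRect(Q),Q.mean(0)
print("block",fit((584,81),35,78,90)); print("lens",fit((584,81),35,95,110))
print("box",fit((525,-148),90,18,30)); print("rim",fit((525,-148),45,54,66))
for n in("lens",): 
  for c in((595,-14),(492,101),(538,168)): print(c,fit(c,35,95,110)[2])
# path heights
for t in np.linspace(0,1,9):
    q=np.array([137,-610])*(1-t)+np.array([584,81])*t
    m=ok&(np.hypot(W[...,0]-q[0],W[...,1]-q[1])<120); print(q.round(),W[m][:,2].max() if m.any() else None)
p=eyes.get_image("side");save(p,"full")
s=arm.read_state();R=Ro.from_quat(s["ee_rot"]).as_matrix();print(R.round(3))
d=np.array([584,81,230])-s["position"];print("tool",(R.T@d).round(1))
w=eyes.get_image("wrist");print(w["camera_matrix"],np.array(w["hand_eye"]).round(3))
E
```

```text
block (140, ((589.4205322265625, 78.99473571777344), (39.5504035949707, 31.831296920776367), 12.247762680053711), array([586.928  ,  79.17509], dtype=float32))
lens (121, ((589.7905883789062, 79.14744567871094), (25.292572021484375, 23.797691345214844), 45.208072662353516), array([588.7847 ,  79.25647], dtype=float32))
box (1626, ((522.4674682617188, -150.00692749023438), (120.50335693359375, 96.8749771118164), 16.109554290771484), array([ 522.9558 , -146.41518], dtype=float32))
rim (357, ((524.5520629882812, -149.09420776367188), (57.06973648071289, 55.92966842651367), 40.900245666503906), array([ 524.3685 , -148.91985], dtype=float32))
(595, -14) [601.06964  -18.606407]
(492, 101) [494.5589 104.6898]
(538, 168) [541.7404  173.00359]
[ 137. -610.] 33.409789957828046
[ 193. -524.] 34.55641526154776
[ 249. -437.] 34.43140902332365
[ 305. -351.] 35.03410222135524
[ 360. -264.] 35.03410222135524
[ 416. -178.] 64.9540029256921
[472. -92.] 64.9540029256921
[528.  -5.] 106.2899631324065
[584.  81.] 106.2899631324065
[[-0.976 -0.219  0.   ]
 [-0.219  0.976 -0.   ]
 [-0.    -0.    -1.   ]]
tool [-587.5  576.1    1.3]
[[309.70691629   0.         325.72662261]
 [  0.         309.70691629 200.71843856]
 [  0.           0.           1.        ]] [[-0.00000e+00 -9.59000e-01 -2.83000e-01  7.24610e+01]
 [ 1.00000e+00 -0.00000e+00  1.00000e-03 -4.40000e-02]
 [-1.00000e-03 -2.83000e-01  9.59000e-01 -1.42954e+02]
 [ 0.00000e+00  0.00000e+00  0.00000e+00  1.00000e+00]]
```

View pics/top0.png

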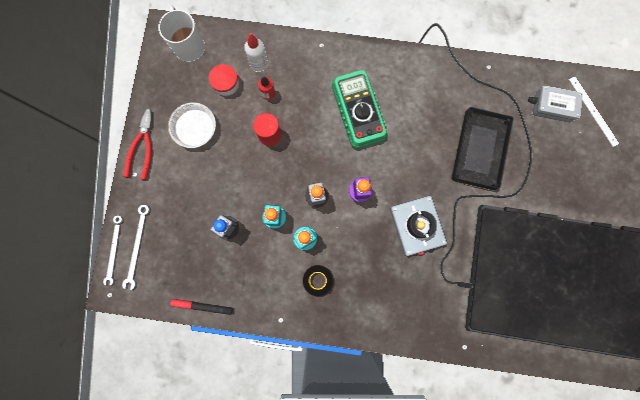

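The view shows the amber lamp (grey block) at (317,192), the blue lamp at (224,227), turquoise at (272,215) and (305,237), purple at (363,187), and the socket at (420,225). The tool is already near the lamp's yaw, so I'll move above it.

Call:
{"op": "apply_moves", "data": {
  "delta_rot": [
    [0,0,0],
    [0,0,0],
    [0,0,0],
    [0,0,0],
    [0,0,0],
    [0,0,0],
    [0,0,0],
    [0,0,0],
    [0,0,0],
    [0,0,0],
    [0,0,0],
    [0,0,0],
    [0,0,0],
    [0,0,0],
    [0,0,0],
    [0,0,0]
  ],
  "xyz": [
    [-0.74,0.716,0],
    [-0.74,0.716,0],
    [-0.74,0.716,0],
    [-0.74,0.716,0],
    [-0.74,0.716,0],
    [-0.74,0.716,0],
    [-0.74,0.716,0],
    [-0.74,0.716,0],
    [-0.74,0.716,0],
    [-0.74,0.716,0],
    [-0.74,0.716,0],
    [-0.74,0.716,0],
    [-0.74,0.716,0],
    [-0.74,0.716,0],
    [-0.74,0.716,0],
    [-0.74,0.716,0]
  ],
  "hand": [-1,-1,-1,-1,-1,-1,-1,-1,-1,-1,-1,-1,-1,-1,-1,-1]
}}

```text
clock: 1.98
position: [363.5, -264.4, 231.7]
ee_rot: [-0.11, 0.994, -0.0, 0.0]
contact_force: [1.6, -0.3, -0.0]
gripper_width: 85.2
grasp_force: 0.0
```

Call:
{"op": "apply_moves", "data": {
  "delta_rot": [
    [0,0,0],
    [0,0,0],
    [0,0,0],
    [0,0,0],
    [0,0,0],
    [0,0,0],
    [0,0,0],
    [0,0,0],
    [0,0,0],
    [0,0,0],
    [0,0,0],
    [0,0,0],
    [0,0,0],
    [0,0,0],
    [0,0,0],
    [0,0,0],
    [0,0,0],
    [0,0,0]
  ],
  "xyz": [
    [-0.74,0.716,0],
    [-0.74,0.716,0],
    [-0.74,0.716,0],
    [-0.74,0.716,0],
    [-0.74,0.716,0],
    [-0.74,0.716,0],
    [-0.74,0.716,0],
    [-0.74,0.716,0],
    [-0.74,0.716,0],
    [-0.74,0.716,0],
    [-0.74,0.716,0],
    [-0.74,0.716,0],
    [-0.74,0.716,0],
    [-0.74,0.716,0],
    [-0.74,0.716,0],
    [-0.74,0.716,0],
    [0,0,0],
    [0,0,0]
  ],
  "hand": [-1,-1,-1,-1,-1,-1,-1,-1,-1,-1,-1,-1,-1,-1,-1,-1,-1,-1]
}}

```text
clock: 3.48
position: [589.3, 79.7, 230.7]
ee_rot: [-0.111, 0.994, -0.0, -0.0]
contact_force: [-0.2, 0.0, 0.0]
gripper_width: 85.1
grasp_force: 0.0
```

```bash
cat >> h.py <<'E'
def wcloud(s,w):
    # fisheye wrist cloud in world, from range_z
    K=w["camera_matrix"];z=w["range_z"];v,u=np.mgrid[:400,:640]
    x=(u-K[0,2])/K[0,0];y=(v-K[1,2])/K[1,1];th=np.hypot(x,y)+1e-9;k=np.tan(np.minimum(th,1.5))/th
    P=np.stack([x*k*z,y*k*z,z],-1);H=np.array(w["hand_eye"])
    T=P@H[:3,:3].T+H[:3,3]
    return T@Ro.from_quat(s["ee_rot"]).as_matrix().T+s["position"]
def wfit(W,ok,c,r,z0,z1):
    m=ok&(np.hypot(W[...,0]-c[0],W[...,1]-c[1])<r)&(W[...,2]>z0)&(W[...,2]<z1)
    Q=W[m][:,:2].astype(np.float32);return (len(Q),cv2.minAreaRect(Q),Q.mean(0).round(1)) if len(Q) else None
E
python3 - <<'E'
from h import *
s=arm.read_state();w=eyes.get_image("wrist");save(w,"w1")
print(s["clock"],s["joints"].round(3),s["position"].round(1),Ro.from_quat(s["ee_rot"]).as_matrix().round(4),s["contact_force"])
W=wcloud(s,w);ok=w["range_z"]>0
print(wfit(W,ok,(589,79),35,80,90),wfit(W,ok,(589,79),35,95,112))
E
```

```text
3.4833 [ 0.406  0.334 -0.07  -0.    -1.168 -1.755] [589.3  79.7 230.7] [[-9.754e-01 -2.205e-01 -9.000e-04]
 [-2.205e-01  9.754e-01 -3.000e-04]
 [ 9.000e-04 -1.000e-04 -1.000e+00]] [-0.16635717  0.020142    0.02672416]
(591, ((588.5637817382812, 79.86727142333984), (38.277164459228516, 32.82893753051758), 11.927119255065918), array([584.7,  78. ], dtype=float32)) (634, ((589.58154296875, 79.3116683959961), (26.944854736328125, 25.982006072998047), 13.359116554260254), array([588. ,  79.2], dtype=float32))
```

View pics/w1.png

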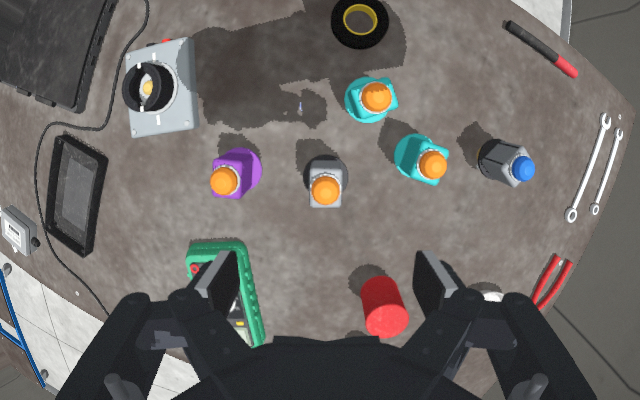

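The picture shows the amber lamp upright at (325,185), square between the open fingers, with purple at (232,175) and turquoise at (420,160). The fingers clear both, so I'll descend and grip.

Call:
{"op": "apply_moves", "data": {
  "delta_rot": [
    [0,0,0.09],
    [0,0,0],
    [0,0,0],
    [0,0,0],
    [0,0,0],
    [0,0,0],
    [0,0,0],
    [0,0,0],
    [0,0,0],
    [0,0,0],
    [0,0,0],
    [0,0,0],
    [0,0,0],
    [0,0,0],
    [0,0,0],
    [0,0,0],
    [0,0,0],
    [0,0,0],
    [0,0,0]
  ],
  "xyz": [
    [0,0,0.75],
    [0,0,0.75],
    [0,0,0.75],
    [0,0,0.75],
    [0,0,0.75],
    [0,0,0.75],
    [0,0,0.75],
    [0,0,0.75],
    [0,0,0.75],
    [0,0,0.75],
    [0,0,0],
    [0,0,0],
    [0,0,0],
    [0,0,0],
    [0,0,0],
    [0,0,0],
    [0,0,0],
    [0,0,0],
    [0,0,0]
  ],
  "hand": [-1,-1,-1,-1,-1,-1,-1,-1,-1,-1,-1,1,1,1,1,1,1,1,1]
}}

```text
clock: 5.12
position: [590.0, 79.1, 45.3]
ee_rot: [-0.106, 0.994, 0.0, 0.001]
contact_force: [-0.1, 0.2, 6.6]
gripper_width: 31.6
grasp_force: 59.7
```

Call:
{"op": "apply_moves", "data": {
  "delta_rot": [
    [0,0,0],
    [0,0,0],
    [0,0,0],
    [0,0,0],
    [0,0,0],
    [0,0,0],
    [0,0,0],
    [0,0,0],
    [0,0,0],
    [0,0,0],
    [0,0,0],
    [0,0,0],
    [0,0,0],
    [0,0,0],
    [0,0,0],
    [0,0,0],
    [0,0,0],
    [0,0,0],
    [0,0,-0.65],
    [0,0,0]
  ],
  "xyz": [
    [0,0,-0.6],
    [0,0,-1],
    [0,0,-1],
    [0,0,-1],
    [0,0,-1],
    [0,0,-1],
    [0.378,-0.698,0],
    [0.378,-0.698,0],
    [0.378,-0.698,0],
    [0.378,-0.698,0],
    [0.378,-0.698,0],
    [0.378,-0.698,0],
    [0.378,-0.698,0],
    [0.378,-0.698,0],
    [0.378,-0.698,0],
    [0.378,-0.698,0],
    [0.378,-0.698,0],
    [0.378,-0.698,0],
    [0,0,0],
    [0,0,0]
  ],
  "hand": [1,1,1,1,1,1,1,1,1,1,1,1,1,1,1,1,1,1,1,1]
}}

```text
clock: 6.78
position: [521.3, -150.6, 183.3]
ee_rot: [-0.139, 0.99, 0.0, -0.001]
contact_force: [-0.5, 1.2, -1.1]
gripper_width: 31.5
grasp_force: 59.6
```

```bash
python3 - <<'E'
from h import *
s=arm.read_state();w=eyes.get_image("wrist");save(w,"w2")
R=Ro.from_quat(s["ee_rot"]).as_matrix()
print(s["clock"],s["joints"].round(3),s["position"].round(1),R.round(4),s["contact_force"],np.degrees(np.arctan2(-R[1,0],-R[0,0])))
W=wcloud(s,w);ok=w["range_z"]>0
print("box",wfit(W,ok,(523,-149),80,20,28),"rim",wfit(W,ok,(523,-149),40,55,64))
c=s["position"][:2]
for z0 in (125,135,145,155): print("lamp",z0,wfit(W,ok,c,35,z0,z0+10))
for n in("top","side"):
    p=eyes.get_image(n);save(p,n+"2");W=cloud(p);ok=p["range_z"]>0
    print(n,"rim",wfit(W,ok,(523,-149),33,55,65),"box",wfit(W,ok,(523,-149),80,20,28))
    print("  lampbase",wfit(W,ok,c,30,118,168))
    m=ok&(np.hypot(W[...,0]-c[0],W[...,1]-c[1])<40)&(W[...,2]>100);print("  lowest z",np.sort(W[m][:,2])[:20].round(0))
a=cv2.imread("pics/side2.png")[150:350,190:390];b=cv2.imread("pics/w2.png")[60:310,160:480]
cv2.imwrite("pics/c2.png",np.hstack([cv2.resize(a,(380,380)),cv2.resize(b,(420,380))]))
E
```

```text
6.7833 [ 1.700e-02  2.870e-01 -2.650e-01 -1.000e-03 -1.020e+00 -1.309e+00] [ 521.3 -150.6  183.3] [[-9.615e-01 -2.749e-01 -1.200e-03]
 [-2.749e-01  9.615e-01  4.000e-04]
 [ 1.000e-03  7.000e-04 -1.000e+00]] [-0.51839101  1.16209935 -1.0535537 ] 15.957289387439896
box (4899, ((519.9496459960938, -150.57501220703125), (106.20573425292969, 96.74586486816406), 15.97593879699707), array([ 499.8, -155.9], dtype=float32)) rim (1235, ((515.2549438476562, -152.1139373779297), (39.70930862426758, 57.11393737792969), 15.800498008728027), array([ 513.2, -152.4], dtype=float32))
lamp 125 None
lamp 135 None
lamp 145 (28, ((500.458251953125, -156.53749084472656), (1.2048697471618652, 5.391867637634277), 23.18019676208496), array([ 500.3, -156.4], dtype=float32))
lamp 155 None
top rim None box (158, ((487.9449157714844, -188.65614318847656), (22.303844451904297, 39.55710220336914), 17.206125259399414), array([ 487.2, -189.5], dtype=float32))
  lampbase None
  lowest z [316. 317. 318. 319. 319. 321. 322. 322. 324. 324. 326. 326. 329. 329.
 329. 330. 330. 332. 332. 333.]
side rim (530, ((524.94287109375, -151.16217041015625), (57.05178451538086, 57.00772476196289), 71.59774780273438), array([ 525.2, -152.9], dtype=float32)) box (1933, ((523.084228515625, -151.38330078125), (119.43329620361328, 97.4459228515625), 16.43414878845215), array([ 526.1, -162.6], dtype=float32))
  lampbase (124, ((523.999755859375, -162.49530029296875), (43.26481628417969, 25.00748062133789), 10.410300254821777), array([ 523.2, -162.1], dtype=float32))
  lowest z [140. 142. 142. 142. 143. 143. 143. 143. 143. 144. 144. 144. 145. 145.
 145. 145. 145. 145. 145. 145.]
```

View pics/c2.png

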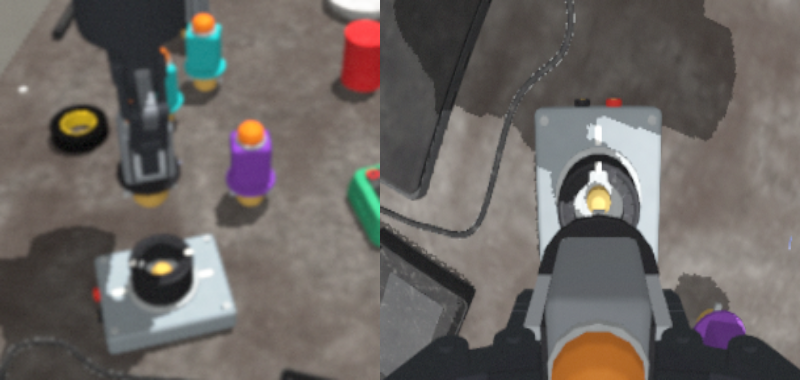

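The left half shows the lamp upright in the grip above and behind the barrel in view. The right half shows the flange lined up over the socket, its edge just above the mouth. Next I'll measure the lamp against the barrel in tool axes from the wrist view.

```bash
python3 - <<'E'
from h import *
s=arm.read_state();w=eyes.get_image("wrist")
R=Ro.from_quat(s["ee_rot"]).as_matrix();print(s["position"].round(1),s["contact_force"].round(1))
W=wcloud(s,w);ok=w["range_z"]>0
T=(W-s["position"])@R
def show(n,zl,zh,r=70):
    m=ok&(W[...,2]>zl)&(W[...,2]<zh)&(np.hypot(T[...,0],T[...,1])<r)
    Q=T[m]
    if len(Q): print(n,len(Q),"x",np.percentile(Q[:,0],[0.5,2,50,98,99.5]).round(1),"y",np.percentile(Q[:,1],[.5,2,50,98,99.5]).round(1))
    return Q
def circ(Q,side,lo,hi):
    # outer edge points in azimuth bins -> circle fit
    c=np.array([0,0.]);
    for _ in range(5):
        d=Q[:,:2]-c;a=np.degrees(np.arctan2(d[:,1],d[:,0]));r=np.hypot(*d.T);E=[]
        for b in range(lo,hi,6):
            k=(a>=b)&(a<b+6)
            if k.sum()>4: E.append(Q[k][np.argsort(r[k])[-3],:2])
        E=np.array(E);A=np.c_[2*E,np.ones(len(E))];q=np.linalg.lstsq(A,(E**2).sum(1),rcond=None)[0];c=q[:2]
    print(side,c.round(1),"r",np.sqrt(q[2]+c@c).round(1),len(E))
rim=show("rim",56,64,60);circ(rim,"rimfit",-90,90)
for z in range(130,250,8): show("z%d"%z,z,z+8,34)
fl=show("flange",164,176,34)
if len(fl)>20: circ(fl,"flangefit",-70,70)
E
```

```text
[ 522.  -149.4  183.6] [ 0.3 -0.1 -0.8]
rim 1256 x [-12.9 -11.1  10.3  25.7  26.6] y [-28.3 -27.3  -1.3  26.3  27.4]
rimfit [-1.3 -0.4] r 27.7 30
z146 28 x [21.1 21.1 21.7 22.1 22.1] y [-2.7 -2.7  0.3  2.7  2.7]
z162 98 x [ 8.6 13.9 24.2 26.1 26.1] y [-23.4 -21.   -0.   20.5  21.8]
z170 1220 x [ 4.6  5.3 19.5 25.3 25.9] y [-23.8 -22.8   0.5  23.7  24.9]
z178 326 x [16.8 17.8 19.9 20.4 20.6] y [-15.4 -14.4  -0.   14.7  15.4]
z186 556 x [ 7.1  7.4 19.7 20.5 20.7] y [-27.  -25.7   0.2  26.1  27.5]
z194 798 x [ 6.9  7.1 19.4 20.5 20.7] y [-29.1 -28.2  -0.   28.3  29.1]
z202 906 x [ 6.9  7.1 19.3 20.5 20.6] y [-28.9 -28.1   0.2  28.   28.9]
z210 1015 x [ 7.1  7.2 19.5 20.4 20.5] y [-28.7 -27.7  -0.2  28.   29.1]
z218 3199 x [-17.3 -14.4  14.   20.   20.3] y [-24.9 -20.5   0.2  20.8  25.7]
z226 2278 x [-3.9 -1.3 12.3 14.6 15.2] y [-32.6 -31.7   0.5  31.6  32.8]
z234 4172 x [-5.1 -4.2  7.  13.1 13.4] y [-33.6 -32.9  -0.2  32.8  33.5]
z242 295 x [-3.8 -3.1 12.6 17.6 17.8] y [-26.8 -26.3  -0.2  26.4  27. ]
flange 1238 x [ 4.6  5.2 19.6 25.7 26. ] y [-23.9 -22.9   0.3  23.7  24.9]
flangefit [0.8 0.3] r 25.2 24
```

Call:
{"op": "apply_moves", "data": {
  "delta_rot": [
    [0,0,0],
    [0,0,0],
    [0,0,0],
    [0,0,0],
    [0,0,0],
    [0,0,0],
    [0,0,0],
    [0,0,0],
    [0,0,0]
  ],
  "xyz": [
    [-0.08,-0.02,0],
    [0,0,0.56],
    [0,0,0.56],
    [0,0,0.56],
    [0,0,0.56],
    [0,0,0.56],
    [0,0,0],
    [0,0,0],
    [0,0,0]
  ],
  "hand": [1,1,1,1,1,1,1,1,1]
}}

```text
clock: 7.73
position: [525.0, -149.5, 114.6]
ee_rot: [-0.14, 0.99, -0.0, 0.001]
contact_force: [0.3, -0.1, -1.1]
gripper_width: 31.2
grasp_force: 59.6
```

```bash
python3 - <<'E'
from h import *
s=arm.read_state();w=eyes.get_image("wrist");save(w,"w3");p=eyes.get_image("side");save(p,"s3")
R=Ro.from_quat(s["ee_rot"]).as_matrix();print(s["position"].round(1),s["contact_force"].round(1),np.degrees(np.arctan2(-R[1,0],-R[0,0])))
W=wcloud(s,w);ok=w["range_z"]>0;T=(W-s["position"])@R
for zl,zh in((20,28),(55,64),(70,88),(92,105)):
    m=ok&(W[...,2]>zl)&(W[...,2]<zh)&(np.hypot(T[...,0],T[...,1])<80);Q=T[m]
    if len(Q): print(zl,len(Q),"x",np.percentile(Q[:,0],[.5,50,99.5]).round(1),"y",np.percentile(Q[:,1],[.5,50,99.5]).round(1))
print("box",wfit(W,ok,(523,-149),80,20,28))
a=cv2.imread("pics/s3.png")[210:350,220:340];b=cv2.imread("pics/w3.png")[60:310,200:440]
cv2.imwrite("pics/c3.png",np.hstack([cv2.resize(a,(400,466),interpolation=2),cv2.resize(b,(400,466))]))
E
```

```text
[ 525.  -149.5  114.6] [ 0.3 -0.1 -1.1] 16.050497722689325
20 7804 x [-37.1  34.4  58.2] y [-47.    0.4  48. ]
55 1512 x [ 0.7 18.2 29.2] y [-27.7   1.   28.2]
70 28 x [21.1 21.8 22.2] y [-2.7  0.3  2.7]
92 1240 x [ 4.5 19.7 26.1] y [-24.    0.3  24.9]
box (7804, ((516.2702026367188, -151.73692321777344), (99.82064819335938, 96.4788589477539), 16.29065704345703), array([ 498.4, -156.8], dtype=float32))
```

View pics/c3.png

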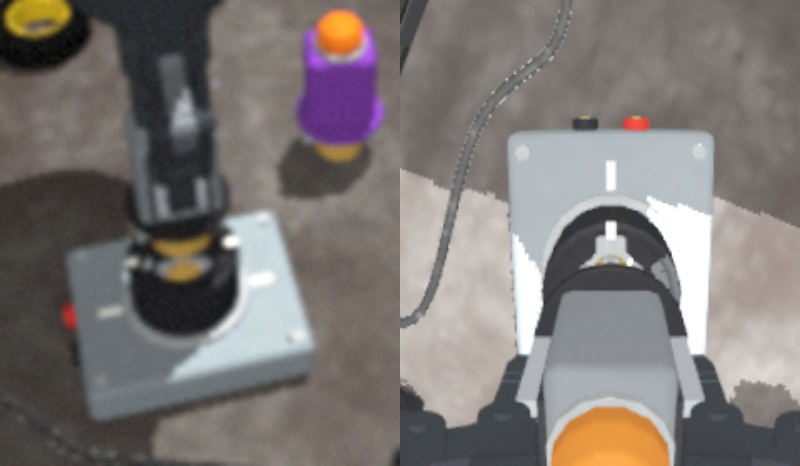

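The lamp sits over the mouth, lugs in line with the white dashes (right half, slot at (610,240)). The measured offset is under 0.5 mm, so I'll start pushing down.

Call:
{"op": "apply_moves", "data": {
  "delta_rot": [
    [0,0,0],
    [0,0,0],
    [0,0,0],
    [0,0,0],
    [0,0,0],
    [0,0,0],
    [0,0,0],
    [0,0,0]
  ],
  "xyz": [
    [0,0,0.15],
    [0,0,0.15],
    [0,0,0.15],
    [0,0,0.15],
    [0,0,0.15],
    [0,0,0.15],
    [0,0,0],
    [0,0,0]
  ],
  "hand": [1,1,1,1,1,1,1,1]
}}

```text
clock: 8.5
position: [524.2, -149.7, 91.3]
ee_rot: [-0.139, 0.99, -0.0, -0.0]
contact_force: [0.0, 1.2, -0.2]
gripper_width: 31.6
grasp_force: 59.7
```

Call:
{"op": "apply_moves", "data": {
  "delta_rot": [
    [0,0,0],
    [0,0,0],
    [0,0,0],
    [0,0,0],
    [0,0,0],
    [0,0,0],
    [0,0,0],
    [0,0,0]
  ],
  "xyz": [
    [0,0,0.1],
    [0,0,0.1],
    [0,0,0.1],
    [0,0,0.1],
    [0,0,0.1],
    [0,0,0.06],
    [0,0,0],
    [0,0,0]
  ],
  "hand": [1,1,1,1,1,1,1,1]
}}

```text
clock: 9.17
position: [524.4, -149.8, 77.8]
ee_rot: [-0.139, 0.99, -0.0, 0.0]
contact_force: [-2.5, 1.9, 7.5]
gripper_width: 31.2
grasp_force: 60.2
```

Call:
{"op": "apply_moves", "data": {
  "delta_rot": [
    [0,0,0],
    [0,0,0],
    [0,0,0]
  ],
  "xyz": [
    [0,0,0.05],
    [0,0,0],
    [0,0,0]
  ],
  "hand": [1,1,1]
}}

```text
clock: 9.42
position: [524.4, -149.8, 77.3]
ee_rot: [-0.14, 0.99, -0.0, 0.0]
contact_force: [-3.6, 1.9, 10.2]
gripper_width: 31.6
grasp_force: 60.6
```

Call:
{"op": "apply_moves", "data": {
  "delta_rot": [
    [0,0,0],
    [0,0,0.4],
    [0,0,0.75],
    [0,0,0.75],
    [0,0,0.75],
    [0,0,0.75],
    [0,0,0.75],
    [0,0,0.75],
    [0,0,0.75],
    [0,0,0.75],
    [0,0,0.75],
    [0,0,0.75],
    [0,0,0.75],
    [0,0,0.75],
    [0,0,0.75],
    [0,0,0.75],
    [0,0,0.75],
    [0,0,0.75],
    [0,0,0]
  ],
  "xyz": [
    [0,0,0.04],
    [0,0,0],
    [0,0,0],
    [0,0,0],
    [0,0,0],
    [0,0,0],
    [0,0,0],
    [0,0,0],
    [0,0,0],
    [0,0,0],
    [0,0,0],
    [0,0,0],
    [0,0,0],
    [0,0,0],
    [0,0,0],
    [0,0,0],
    [0,0,0],
    [0,0,0],
    [0,0,0]
  ],
  "hand": [1,1,1,1,1,1,1,1,1,1,1,1,1,1,1,1,1,1,1]
}}

```text
clock: 11.0
position: [526.1, -149.7, 77.3]
ee_rot: [0.488, 0.873, 0.001, 0.002]
contact_force: [-2.0, 1.8, 13.7]
gripper_width: 31.5
grasp_force: 61.2
```

```bash
cat > st.py <<'E'
from h import *
s=arm.read_state();R=Ro.from_quat(s["ee_rot"]).as_matrix()
print(s["clock"],s["position"].round(2),"turned",round(16.05-np.degrees(np.arctan2(-R[1,0],-R[0,0])),2),"j6",s["joints"][5].round(3),s["contact_force"].round(1),s["wrist_torque"].round(3),(R.T@s["wrist_torque"]).round(3))
E
python3 st.py
```

```text
11.0 [ 526.09 -149.71   77.33] turned 74.47 j6 -2.611 [-2.   1.8 13.7] [0.53  0.768 0.005] [ 0.377  0.854 -0.004]
```

Call:
{"op": "apply_moves", "data": {
  "delta_rot": [
    [0,0,0.7],
    [0,0,0.7],
    [0,0,0.7],
    [0,0,0.5],
    [0,0,0.3],
    [0,0,0],
    [0,0,0]
  ],
  "xyz": [
    [0,0,0],
    [0,0,0],
    [0,0,0],
    [0,0,0],
    [0,0,0],
    [0,0,0],
    [0,0,0]
  ],
  "hand": [1,1,1,1,1,1,1]
}}

```text
clock: 11.58
position: [525.2, -150.3, 77.3]
ee_rot: [0.613, 0.79, 0.0, 0.001]
contact_force: [-3.1, -0.1, 13.9]
gripper_width: 31.4
grasp_force: 61.2
```

```bash
python3 st.py; python3 - <<'E'
from h import *
s=arm.read_state();w=eyes.get_image("wrist");save(w,"w4");p=eyes.get_image("side");save(p,"s4")
a=p["frame"][210:350,220:340,::-1];b=w["frame"][60:310,200:440,::-1]
cv2.imwrite("pics/c4.png",np.hstack([cv2.resize(a,(400,466),interpolation=2),cv2.resize(b,(400,466))]))
R=Ro.from_quat(s["ee_rot"]).as_matrix();W=wcloud(s,w);ok=w["range_z"]>0;T=(W-s["position"])@R
for zl,zh in((62,66),(100,112),(112,119)):
    m=ok&(W[...,2]>zl)&(W[...,2]<zh)&(np.hypot(T[...,0],T[...,1])<34);Q=T[m]
    if len(Q): print(zl,len(Q),np.percentile(Q[:,0],[.5,50,99.5]).round(1),np.percentile(Q[:,1],[.5,50,99.5]).round(1))
m=ok&(W[...,2]>68)&(W[...,2]<116)&(T[...,0]>16)&(abs(T[...,1])<13)&(T[...,0]<28)
print("face slope deg",np.degrees(np.arctan(np.polyfit(T[m][:,1],T[m][:,0],1)[0])),m.sum())
E
```

```text
11.5833 [ 525.22 -150.32   77.27] turned 91.73 j6 -2.913 [-3.1 -0.1 13.9] [-0.097  1.172  0.138] [ 1.159  0.197 -0.14 ]
62 1087 [ 4.  19.1 25.6] [-25.1  -1.   24.3]
100 1485 [ 6.4 19.  20.1] [-29.5  -0.5  28.3]
112 3005 [-17.8  13.8  19.8] [-24.2  -0.5  23.8]
face slope deg -0.21020477317108732 2649
```

View pics/c4.png

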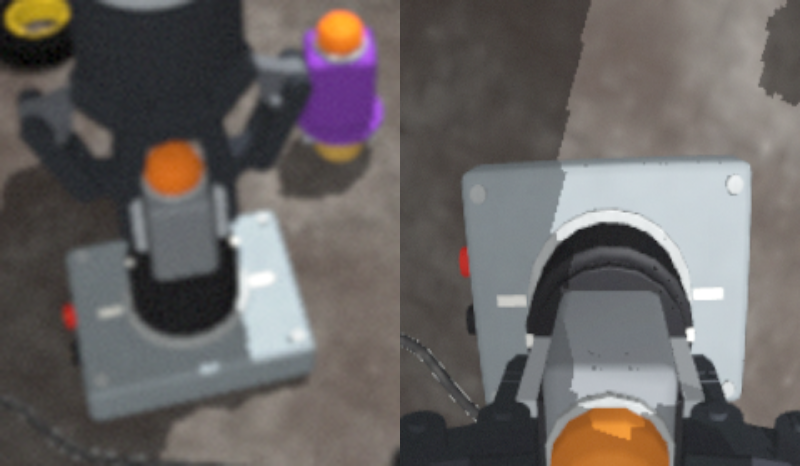

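The lamp is seated, flange on the rim, and turned square to the slots. I'll press a few degrees further to feel the stop.

Call:
{"op": "apply_moves", "data": {
  "delta_rot": [
    [0,0,0.25],
    [0,0,0.25],
    [0,0,0],
    [0,0,0],
    [0,0,0]
  ],
  "xyz": [
    [0,0,0],
    [0,0,0.03],
    [0,0,0],
    [0,0,0],
    [0,0,0]
  ],
  "hand": [1,1,1,1,1]
}}

```text
clock: 12.1
position: [525.7, -150.4, 77.3]
ee_rot: [0.634, 0.774, 0.0, 0.002]
contact_force: [-4.4, -0.0, 17.4]
gripper_width: 31.4
grasp_force: 61.7
```

```bash
python3 st.py
```

```text
12.1 [ 525.74 -150.4    77.27] turned 94.69 j6 -2.965 [-4.4 -0.  17.4] [0.036 1.263 0.206] [ 1.231  0.285 -0.209]
```

Call:
{"op": "apply_moves", "data": {
  "delta_rot": [
    [0,0,0.3],
    [0,0,0],
    [0,0,0],
    [0,0,0]
  ],
  "xyz": [
    [0,0,0],
    [0,0,0],
    [0,0,0],
    [0,0,0]
  ],
  "hand": [1,1,1,1]
}}

```text
clock: 12.43
position: [526.1, -150.3, 77.3]
ee_rot: [0.645, 0.764, 0.001, 0.002]
contact_force: [-3.7, 0.9, 15.4]
gripper_width: 31.5
grasp_force: 61.5
```

```bash
python3 st.py; python3 - <<'E'
from h import *
s=arm.read_state();w=eyes.get_image("wrist")
R=Ro.from_quat(s["ee_rot"]).as_matrix();W=wcloud(s,w);ok=w["range_z"]>0;T=(W-s["position"])@R
m=ok&(W[...,2]>68)&(W[...,2]<116)&(T[...,0]>16)&(abs(T[...,1])<13)&(T[...,0]<28)
print("face slope deg",np.degrees(np.arctan(np.polyfit(T[m][:,1],T[m][:,0],1)[0])),m.sum())
E
```

```text
12.4333 [ 526.13 -150.27   77.31] turned 96.42 j6 -2.995 [-3.7  0.9 15.4] [0.162 1.139 0.443] [ 1.094  0.352 -0.445]
face slope deg -0.11961828148444767 2639
```

The torque jumped from 0.21 to 0.45 N m, so it is against the stop. The lamp is still home at 15 N and still square in the grip, so I'm handing in.

```bash
python3 -c "
from bench import arm
print(arm.job_done())"
```

```text
the job is handed in; nothing more can be done
None
```

I handed the job in at 12.4 s with the amber lamp still gripped, flange on the socket rim under about 15 N, and turned clockwise to the stop; the result wasn't reported back, and I touched nothing else.

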